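# Level the stoppers, shut the case and click its hasp home

### The arm

A 7-joint arm with a two-finger parallel gripper is mounted at the origin on the work surface. World frame = base frame: x ahead of the robot, y to its left, z up, the work surface at z = 0. Lengths are in m, angles in rad, forces in N, time in s.
With the tool pointing down it reaches from about 0.425 to 0.825 m from the base axis. Payload 3.6 kg.
Tool frame: the origin (TCP) lies at the very end of the fingers, on their centre line; the grasp point (between the pads) lies tcp_to_grasp behind it (tcp_to_grasp is the distance from the TCP to the grasp point, in m); z points along the fingers, y is the line along which they close (so a half turn about z gives the same grasp; the last joint's range is limited). The gripper opens to 85 mm and grips with 20 to 120 N. Pads are 22 mm wide; open, the fingers measure 114 mm over their backs; the gripper's body (76 mm by 85 mm) begins 54 mm behind the grasp point. The pads swing forward as they close: fully open they stand 13 mm farther back than shut.
Start: joints at [1.246, 0.615, -0.013, 1.423, 0.008, 1.103, -0.04], TCP at [0.191, -0.621, 0.231] pointing down, gripper open.
Joint ranges: [-3.12, 3.12], [-0.3, 2.06], [-1.34, 1.32], [0.26, 2.42], [-1.36, 4.5], [0.01, 1.98], [-2.84, 2.84]. Speed limits (rad/s): [2.79, 2.79, 3.14, 3.14, 3.14, 3.14, 3.14].

### API

Orientations are given as [roll, pitch, yaw] about the fixed x, y, z axes, in that order (R = Rz(yaw) Ry(pitch) Rx(roll)).
In Python, from station import get_state, get_image, camera_params, close_job, tcp_to_grasp gives the robot as it stands.
- The arm moves only by the tool step_arm, never from a script. Its argument "steps" is text: rows parted by semicolons, each of 7 numbers parted by spaces: the shift along the world's x, y, z in cm, then the turn, a rotation vector about the world's x, y, z in degrees, then the closure, from -1 (fully open) to 1 (shut). A call has 1 to 12 rows; each row shifts and turns the commanded pose from where the row before left it; what a row does not reach is not made up. A row lasts 1/10 s, in which the tool goes at most 50 mm and 8.59 degrees, less where a joint would pass 70% of its speed; a pose out of reach is approached as far as the arm can. A call with a gripper value outside its range is refused whole. The fingers move at their own pace and stop on an object; the grip force is fixed at half the most. Time passes only in rows, so rows that do not move let the fingers close. It gives the time, the measured TCP pose, the force, the opening and the grip force at its end, in the units of the state.
- get_state(): the state, without advancing time (a new reading comes with each control period).
- get_image(name): name is "scene" or "top" or "wrist"; returns the picture (480x640x3 uint8, red, green, blue); there is no depth.
- camera_params(name): a dict with "fx", "fy", "cx", "cy" (pixels), "rvec" (rotation vector, rad) and "tvec" (3), from world to camera coordinates, as OpenCV has them; the wrist camera has in their place "hand_eye" (4x4, takes a point from camera to tool coordinates, whose origin is the TCP and whose axes are the flange's). Camera axes: x right, y down, z forward; pixel columns grow to the right and rows downward; lengths in m; the calibration is good to about 2 mm. A picture is of the moment at which its call begins: read the wrist's pose just before it. camera_params takes no time and is no camera call.
- close_job(): hands the job in; it is judged then, once.
The state is a dict: "time_s": time; "qpos": joint angles; "joint_velocities": joint speeds; "joint_efforts": joint torques, N m; "position": TCP position; "eef_rot": TCP orientation; "wrist_force": force on the tool from outside, world axes, zero at the start; "torque": the same for the moment, N m; "opening": opening from 0.0 (shut) to 1.0 (fully open); "grip_force": force on a finger pad.
Only numpy, scipy, OpenCV 4.12 (cv2) and the standard library are available. Lean on these libraries where they do the work, as an engineer would, in place of code of your own. Each camera call takes 0.05 s, during which the arm holds its last target. There are 200 camera calls.

### The job

The rubber stoppers in the open case are piled up so that it cannot be shut: knock the upper ones down inside it so that all six lie in a single layer on its floor, none on top of another. Then swing the lid shut without forcing it onto the stoppers, and swing the hasp over the front and press its orange pad until it clicks fully home over the sprung catch. Do not disturb the glassware and steel pieces standing around.

Things in the scene. Friction and masses are not known exactly. Their poses are not given: they have to be found in the camera images.
- case: fixed cream tray of the stopper case, outside 155 (x) x 260 (y) x 70 mm tall, walls 5 mm, floor 12 mm thick, so 58 mm deep inside; origin at the centre of its underside; its x axis points from the front wall (catch and hasp, towards the robot) to the hinge wall, y along its length, z up
- lid (a joint): lid, a teal frame 18 mm wide round a clear pane, 155 x 260 x 14 mm, hinge angle in rad: 0 shut flat on the tray, about 1.57 upright, at most 1.8; its stiff hinge keeps it where it is left
- catch (a point): front end of the brass catch, a block 10 mm wide and 10 mm tall that stands 20 mm out of the middle of the case's front wall, centred 48 mm above the bench, with a sprung steel ball bulging from each side; fixed to the case. The slot of the hasp passes over it only while the lid is fully shut
- lid_hinge (a point): middle of the lid's hinge line, along the top of the tray's far wall (case x +77.5, z +70.5 mm); with the lid shut the lid lies from here 155 mm towards case -x
- lid_edge (a point): middle of the lid's free edge, on its outer (upper) face, 155 mm from the hinge line
- hasp (a joint): steel hasp plate 44 mm wide, 56 mm long, 4 mm thick, hinged in the middle of the lid's free edge, angle in rad relative to the lid: 0 hanging at right angles to the lid, flat over the catch (home); 1.57 sticking straight out from the edge in the lid's plane; 3.14 standing up from the lid's outer face; it stays where it is left
- hasp_hinge (a point): hinge line of the hasp: its middle; with the lid shut it is 6 mm in front of the case's front wall and 76.5 mm above the bench. The hasp's slot, 16 mm wide, lies 20 to 38 mm from this line; over the last 0.35 rad its sides must ride over the catch's sprung balls, which takes a push of roughly 10 to 15 N on the pad, then it clicks home and holds the lid down
- hasp_pad (a point): centre of the front face of the orange pad at the hasp's free end, pad 30 mm wide, 18 mm along the hasp, 16 mm thick in front of the plate; the centre is 47 mm from the hinge line; with the hasp home it faces the robot, 29.5 mm above the bench and 26 mm in front of the case's front wall
- stopper0_mid (a point): centre of a red-brown rubber stopper, a blunt cone 34 mm tall, 34 mm wide at the large end and 30 mm at the small end; starts standing on the case's floor, in the close cluster
- stopper1_mid (a point): centre of a red-brown rubber stopper, a blunt cone 34 mm tall, 34 mm wide at the large end and 30 mm at the small end; starts standing on the case's floor, in the close cluster
- stopper2_mid (a point): centre of a red-brown rubber stopper, a blunt cone 34 mm tall, 34 mm wide at the large end and 30 mm at the small end; starts standing on the case's floor, in the close cluster
- stopper3_mid (a point): centre of a red-brown rubber stopper, a blunt cone 34 mm tall, 34 mm wide at the large end and 30 mm at the small end; starts standing on the case's floor, in the close cluster
- stopper4_mid (a point): centre of a red-brown rubber stopper, a blunt cone 34 mm tall, 34 mm wide at the large end and 30 mm at the small end; starts standing on top of another stopper, sticking out above the tray's rim
- stopper5_mid (a point): centre of a red-brown rubber stopper, a blunt cone 34 mm tall, 34 mm wide at the large end and 30 mm at the small end; starts standing on top of another stopper, sticking out above the tray's rim
- flask: conical glass flask, 74 mm wide, 108 mm tall, some yellow inside; origin at the centre of its underside
- beaker: open glass beaker, 70 mm wide, 90 mm tall; origin at the centre of its underside
- reagent: amber reagent bottle with blue cap, 60 mm wide, 140 mm tall; origin at the centre of its underside
- ring_a: flat steel bath ring lying on the bench, 90 mm wide, 6 mm thick; origin at the centre of its underside
- ring_b: flat steel bath ring lying on the bench, 76 mm wide, 6 mm thick; origin at the centre of its underside
- bath_lid: small steel bath lid with a knob, 60 mm wide, 32 mm tall; origin at the centre of its underside

How it is judged:
By the outcome, as a careful person would: the job done as asked, in the order asked, and still so for the second after the job is handed in, with the robot touching nothing.
It also fails if it takes over 58 s, if anything falls off the work surface, if the arm or the gripper's body presses on something with over 40 N, if the wrist force passes 120 N, or if a joint passes its speed limit or range.

## Working session

There is one attempt and no reset: what is moved stays moved. The work goes in short steps, Python scripts to look and compute and a tool call to move; the robot and the scene stay as the last step left them, time stands still between calls to the robot, and variables do not carry over. Pictures are saved under pics/ and viewed, at most 13 in all, crops included, and the job is handed in when it is done.

Besides the shell and the picture viewer there is one more tool, called as name(argument=value, ...) on one line, values as JSON. step_arm: Moves the arm, as the interface text tells. Its arguments: {"type":"object","properties":{"steps":{"type":"string"}},"required":["steps"]}

```bash
mkdir -p pics; cat > h.py <<'E'
import numpy as np, cv2
from station import *
def cam(n):
    c=camera_params(n);K=np.array([[c['fx'],0,c['cx']],[0,c['fy'],c['cy']],[0,0,1.]])
    return K,cv2.Rodrigues(np.array(c['rvec'],float))[0],np.array(c['tvec'],float).ravel()
def ray(n,u,v):
    K,R,t=cam(n);d=R.T@np.linalg.inv(K)@[u,v,1.];return -R.T@t,d
def onz(n,u,v,z):
    o,d=ray(n,u,v);return o+d*(z-o[2])/d[2]
def two(a,pa,b,pb):
    o,d=ray(a,*pa);p,e=ray(b,*pb)
    s=np.linalg.lstsq(np.c_[d,-e],p-o,rcond=None)[0];A=o+d*s[0];B=p+e*s[1]
    return (A+B)/2,np.linalg.norm(A-B)
def proj(n,P):
    K,R,t=cam(n);return cv2.projectPoints(np.array(P,float).reshape(-1,3),cv2.Rodrigues(R)[0],t,K,None)[0].reshape(-1,2)
def snap(n,f):
    im=get_image(n);cv2.imwrite('pics/'+f,im[:,:,::-1]);return im
E
python3 -c "
from h import *
for n in('top','scene'):
    snap(n,n+'0.png');K,R,t=cam(n);print(n,K[0,0],-R.T@t,R[2])
print(get_state(),tcp_to_grasp)"
```

```text
top 621.4412301983127 [0.32493144 0.00164744 1.41245011] [ 1.38552839e-01 -4.39852265e-04 -9.90354945e-01]
scene 593.4001296283818 [0.62775224 0.82077673 0.97810908] [-0.09798217 -0.6688056  -0.73695222]
{'time_s': 0.1, 'qpos': array([ 1.24549179,  0.61585639, -0.01264945,  1.42473744,  0.00810159,
        1.10342444, -0.0404179 ]), 'joint_velocities': array([-0.00019714, -0.00119654, -0.00164404, -0.00527374,  0.00130517,
       -0.00138843, -0.00110605]), 'joint_efforts': array([ 1.90328094e-03, -4.70378244e+01,  2.60668555e-01, -1.71570951e+01,
        1.01835557e-02,  5.81396438e-03, -6.56410180e-06]), 'position': array([ 0.19116902, -0.62052612,  0.23023231]), 'eef_rot': array([-3.13921691e+00,  1.31181174e-05,  2.98879753e-01]), 'wrist_force': array([-0.73571885,  0.18566124, -0.19228613]), 'torque': array([-0.01886011, -0.01890101, -0.00826152]), 'grip_force': 0.0, 'opening': 0.9976363833530578} 0.0187
```

View pics/top0.png

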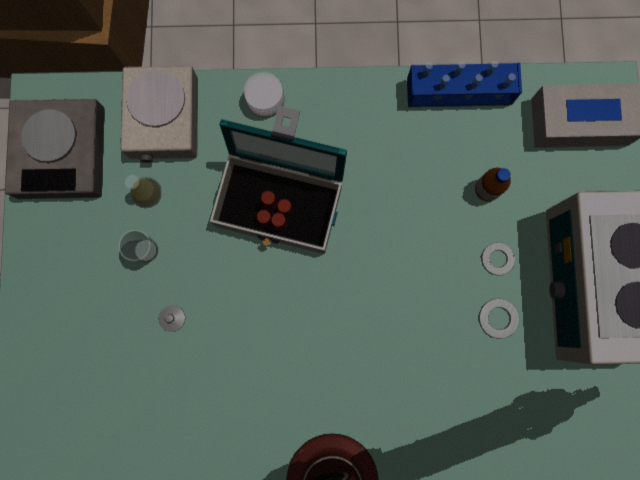

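View pics/scene0.png

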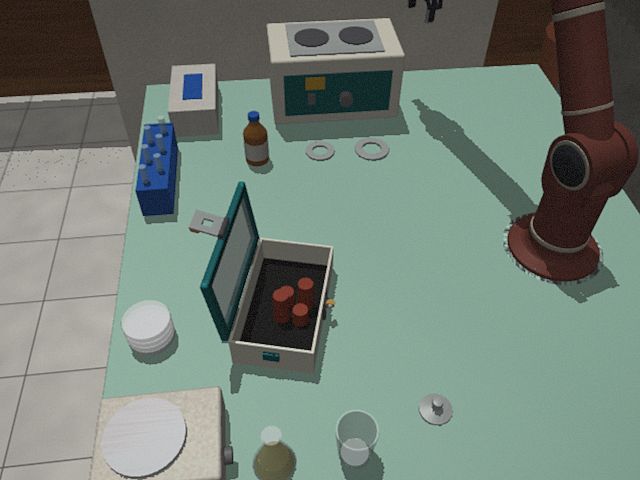

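The top view shows the case at about (275,205), the lid upright behind it, the catch at (266,242), and four stopper tops at (268,198), (284,206), (264,216) and (278,220). The glassware stands well to the left and the bottle and rings to the right. Next I'll zoom in on the case.

```bash
python3 -c "
import cv2,numpy as np
a=cv2.imread('pics/top0.png')[95:255,200:360];b=cv2.imread('pics/scene0.png')[180:380,180:340]
cv2.imwrite('pics/z0.png',np.hstack([cv2.resize(a,(440,440),interpolation=2),cv2.resize(b,(352,440),interpolation=2)]))
from h import *
for n in ('top0','scene0'):
    im=cv2.imread('pics/'+n+'.png');h=cv2.cvtColor(im,cv2.COLOR_BGR2HSV)
    m=((h[...,0]<8)|(h[...,0]>172))&(h[...,1]>130)&(h[...,2]>95)
    k,l,s,c=cv2.connectedComponentsWithStats(m.astype('uint8'))
    print(n,[(list(s[i]),c[i].round(1)) for i in range(1,k) if s[i][4]>25 and 180<c[i][0]<350 and c[i][1]<400])
"
```

```text
top0 []
scene0 [([np.int32(298), np.int32(278), np.int32(15), np.int32(12), np.int32(141)], array([305. , 283.2])), ([np.int32(273), np.int32(286), np.int32(21), np.int32(15), np.int32(228)], array([282.9, 293. ])), ([np.int32(292), np.int32(303), np.int32(16), np.int32(13), np.int32(153)], array([299.8, 309.2]))]
```

View pics/z0.png

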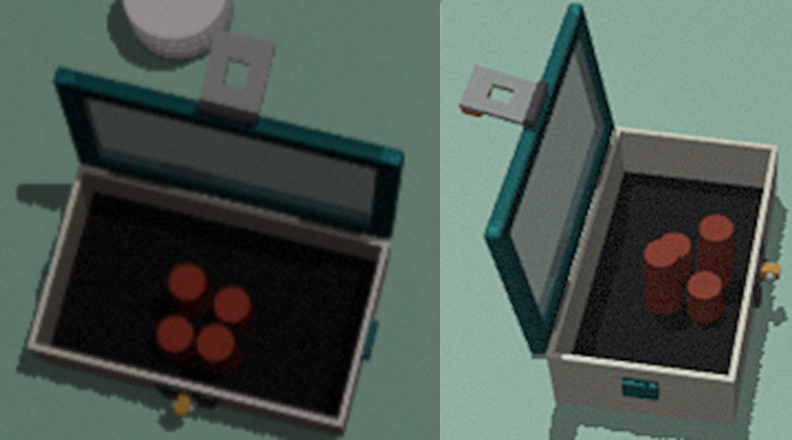

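```bash
cat > m.py <<'E'
from h import *
c=np.array([[30,346],[342,430],[391,240],[76,170]])/2.75+[200,95]   # FL FR BR BL rim
C=np.array([onz('top',*p,.07) for p in c]);print(C.round(3))
print([round(np.linalg.norm(C[i]-C[i-1]),3) for i in range(4)])
ctr=C.mean(0)[:2]; v=(C[0]-C[1]+C[3]-C[2])[:2]; yaw=np.arctan2(-v[0],v[1]);print('ctr',ctr,'yaw',np.degrees(yaw))
R=np.array([[np.cos(yaw),-np.sin(yaw)],[np.sin(yaw),np.cos(yaw)]])
T={'A':((268.4,197.5),(281,296)),'B':((284.4,206),(287.7,291)),'C':((263.6,216.5),(300,309)),'D':((278.5,219.7),(305.5,283.6))}
for k,(a,b) in T.items():
    P,e=two('top',a,'scene',b);print(k,P.round(3),round(e,4),'case',(R.T@(P[:2]-ctr)).round(3))
E
python3 m.py
```

```text
[[ 0.568  0.254  0.07 ]
 [ 0.495  0.006  0.07 ]
 [ 0.648 -0.036  0.07 ]
 [ 0.711  0.217  0.07 ]]
[np.float64(0.148), np.float64(0.258), np.float64(0.159), np.float64(0.261)]
ctr [0.60555104 0.1101164 ] yaw -15.134717494172033
A [0.615 0.127 0.072] 0.0026 case [0.005 0.019]
B [0.601 0.094 0.043] 0.0032 case [-0.    -0.016]
C [0.58  0.141 0.043] 0.0003 case [-0.033  0.023]
D [0.566 0.105 0.075] 0.0013 case [-0.037 -0.015]
```

```bash
cat >> m.py <<'E'
print('--')
def case(P): return np.r_[R.T@(P[:2]-ctr),P[2]].round(3)
def w(x,y): return (ctr+R@[x,y]).round(4)
for a,b in(((222.5,121.2),(203.6,285.5)),((346.5,150.3),(241.4,182.3))):
    P,e=two('top',a,'scene',b);print('lidcorner',P.round(3),round(e,4),case(P))
for k,z in zip('ABCD',(.08,.046,.046,.08)): P=onz('top',*T[k][0],z);Q=onz('scene',*T[k][1],z);print(k,case(P),case(Q),((P+Q)/2).round(4))
print('placeA',w(0,.08),'placeD',w(-.02,-.08),get_state()['eef_rot'])
E
python3 m.py|sed -n '/--/,$p'
```

```text
--
lidcorner [0.74  0.204 0.219] 0.0027 [0.106 0.126 0.219]
lidcorner [ 0.674 -0.042  0.218] 0.0059 [ 0.106 -0.128  0.218]
A [0.005 0.018 0.08 ] [0.002 0.025 0.08 ] [0.6147 0.1299 0.08  ]
B [ 0.001 -0.017  0.046] [-0.002 -0.014  0.046] [0.601  0.0952 0.046 ]
C [-0.033  0.022  0.046] [-0.034  0.025  0.046] [0.5795 0.1418 0.046 ]
D [-0.037 -0.016  0.08 ] [-0.039 -0.011  0.08 ] [0.5653 0.1068 0.08  ]
placeA [0.6264 0.1873] placeD [0.5654 0.0381] [-3.13921691e+00  1.31181174e-05  2.98879753e-01]
```

step_arm(steps="2.5 4.4 1 0 0 -4 0;2.5 4.4 1 0 0 -4 0;2.5 4.4 0 0 0 -4 0;2.5 4.4 0 0 0 -4 0;2.5 4.4 0 0 0 -4 0;2.5 4.4 0 0 0 -4 0;2.5 4.4 0 0 0 -4 0;2.5 4.4 0 0 0 -4 0")

```text
time_s: 0.9
position: [0.3885, -0.273, 0.2505]
eef_rot: [-3.141, 0.0, -0.263]
wrist_force: [1.8, 0.5, 0.1]
opening: 0.498
grip_force: 0.0
```

step_arm(steps="2.24 3.98 0 0 0 0 -0.3;2.24 3.98 0 0 0 0 -0.3;2.24 3.98 0 0 0 0 -0.3;2.24 3.98 0 0 0 0 -0.3;2.24 3.98 0 0 0 0 -0.3;2.24 3.98 0 0 0 0 -0.3;2.24 3.98 0 0 0 0 -0.3;2.24 3.98 0 0 0 0 -0.3;2.24 3.98 0 0 0 0 -0.3;2.24 3.98 0 0 0 0 -0.3;0 0 0 0 0 0 -0.3;0 0 0 0 0 0 -0.3")

```text
time_s: 2.1
position: [0.6116, 0.1242, 0.2495]
eef_rot: [3.141, 0.002, -0.257]
wrist_force: [0.3, -0.8, -0.2]
opening: 0.65
grip_force: 0.0
```

step_arm(steps="0 0 -4 0 0 0 -0.3;0 0 -4 0 0 0 -0.3;0 0 -4 0 0 0 -0.3;0 0 -3 0 0 0 -0.3;0 0 0 0 0 0 -0.3;0 0 0 0 0 0 -0.3;0 0 0 0 0 0 -0.3")

```text
time_s: 2.8
position: [0.6136, 0.1224, 0.1031]
eef_rot: [-3.14, -0.004, -0.261]
wrist_force: [-0.3, -0.5, 0.9]
opening: 0.649
grip_force: 0.0
```

```bash
python3 -c "
from h import *
print(get_state()['position'],get_state()['eef_rot'],get_state()['wrist_force'])
a=snap('top','t1.png')[120:270,190:340];b=snap('scene','s1.png')[180:360,210:390]
cv2.imwrite('pics/z1.png',np.hstack([cv2.resize(i,(400,400),interpolation=2) for i in(a,b)])[:,:,::-1])"
```

```text
[0.61363621 0.12242077 0.10305778] [-3.13993219 -0.00405212 -0.26087683] [-0.31133078 -0.4619625   0.94966377]
```

View pics/z1.png

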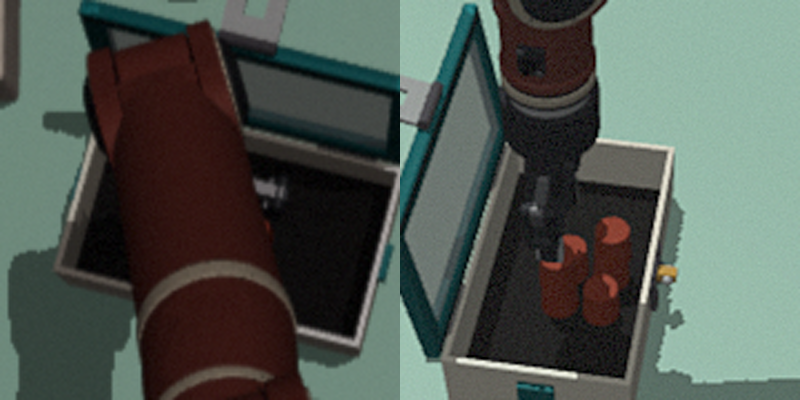

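The near finger is just over the tall stopper A (about (550,255)), and D is at (612,230). I'll centre on A, lower, and grip.

step_arm(steps="0.1 0.5 -1 0 0 0 -0.3;0 0 -1.5 0 0 0 -0.3;0 0 -1.5 0 0 0 -0.3;0 0 -1.2 0 0 0 -0.3;0 0 0 0 0 0 -0.3;0 0 0 0 0 0 -0.3")

```text
time_s: 3.5
position: [0.6128, 0.1278, 0.0479]
eef_rot: [3.141, 0.001, -0.26]
wrist_force: [-0.5, -0.5, -0.7]
opening: 0.649
grip_force: 0.0
```

step_arm(steps="0 0 0 0 0 0 0.1;0 0 0 0 0 0 0.3;0 0 0 0 0 0 0.4;0 0 0 0 0 0 0.5;0 0 0 0 0 0 0.5")

```text
time_s: 4.0
position: [0.6138, 0.1282, 0.0497]
eef_rot: [-3.141, -0.002, -0.26]
wrist_force: [-0.5, 0.1, 5.5]
opening: 0.356
grip_force: 59.6
```

step_arm(steps="0 0 1.5 0 0 0 0.5;0 0 2 0 0 0 0.5;0 0 1.5 0 0 0 0.5;0.4 2 0 0 0 0 0.5;0.4 2 0 0 0 0 0.5;0.4 1.9 0 0 0 0 0.5;0 0 0 0 0 0 0.5;0 0 0 0 0 0 0.5")

```text
time_s: 4.8
position: [0.6246, 0.1868, 0.0984]
eef_rot: [3.14, 0.001, -0.259]
wrist_force: [0.1, -1.1, -0.2]
opening: 0.354
grip_force: 59.4
```

step_arm(steps="0 0 -2.5 0 0 0 0.5;0 0 -2.5 0 0 0 0.5;0 0 -1.5 0 0 0 0.5;0 0 -1 0 0 0 0.5;0 0 -0.5 0 0 0 0.5;0 0 0 0 0 0 0.5;0 0 0 0 0 0 0.5")

```text
time_s: 5.5
position: [0.6256, 0.1867, 0.0195]
eef_rot: [-3.141, -0.001, -0.26]
wrist_force: [-0.6, 0.3, 0.4]
opening: 0.359
grip_force: 60.1
```

step_arm(steps="0 0 -0.2 0 0 0 0.4;0 0 0 0 0 0 0.2;0 0 0 0 0 0 0.05;0 0 0 0 0 0 0.05;0 0 1 0 0 0 0.05;0 0 3 0 0 0 0.05;0 0 4 0 0 0 0.05;0 0 4 0 0 0 -0.1;-2 -2.7 0 0 0 0 -0.3;-2 -2.7 0 0 0 0 -0.3;-2 -2.7 0 0 0 0 -0.3;0 0 0 0 0 0 -0.3")

```text
time_s: 6.7
position: [0.563, 0.1018, 0.1377]
eef_rot: [3.139, 0.0, -0.265]
wrist_force: [1.0, 0.1, 0.1]
opening: 0.648
grip_force: 0.0
```

step_arm(steps="0 0 0 0 0 0 -0.3;0 0 0 0 0 0 -0.3")

```text
time_s: 6.9
position: [0.5661, 0.1083, 0.1374]
eef_rot: [-3.139, -0.002, -0.257]
wrist_force: [-0.7, 0.2, 1.0]
opening: 0.652
grip_force: 0.0
```

```bash
python3 -c "
from h import *
s=get_state();print(s['position'],s['eef_rot'],s['wrist_force'],s['opening'])
b=snap('scene','s2.png')[180:360,210:390];a=snap('wrist','w2.png')
cv2.imwrite('pics/z2.png',np.hstack([cv2.resize(b,(400,400),interpolation=2),cv2.resize(a,(400,400))])[:,:,::-1])"
```

```text
[0.56612534 0.10829969 0.13744185] [-3.13855508e+00 -1.92885536e-03 -2.57329241e-01] [-0.66349028  0.15949995  0.95338538] 0.6518263752913886
```

View pics/z2.png

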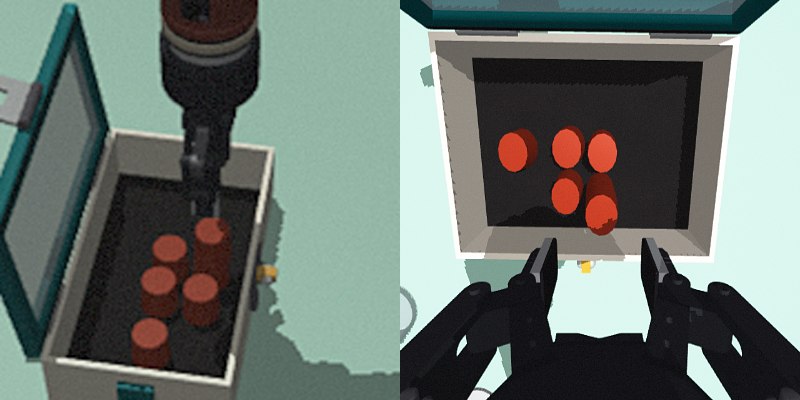

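Stopper A now stands on the floor (left picture, (150,335)). D is centred between the fingers (wrist view (601,212)). Next I'll pick D.

step_arm(steps="0 0 -2.5 0 0 0 -0.3;0 0 -2.5 0 0 0 -0.3;0 0 -1.8 0 0 0 -0.3;0 0 -1.3 0 0 0 -0.3;0 0 -0.5 0 0 0 -0.3;0 0 0 0 0 0 -0.3;0 0 0 0 0 0 0.1;0 0 0 0 0 0 0.3;0 0 0 0 0 0 0.4;0 0 0 0 0 0 0.5;0 0 0 0 0 0 0.5")

```text
time_s: 8.1
position: [0.566, 0.1063, 0.052]
eef_rot: [-3.14, -0.002, -0.26]
wrist_force: [-0.8, 0.5, 6.5]
opening: 0.351
grip_force: 59.7
```

step_arm(steps="0 0 1.5 0 0 0 0.5;0 0 2 0 0 0 0.5;0 0 1.5 0 0 0 0.5;0 -2.3 0 0 0 0 0.5;0 -2.3 0 0 0 0 0.5;0 -2.3 0 0 0 0 0.5;0 0 0 0 0 0 0.5;0 0 0 0 0 0 0.5")

```text
time_s: 8.9
position: [0.5649, 0.0367, 0.1007]
eef_rot: [-3.141, 0.0, -0.261]
wrist_force: [0.3, 1.3, -1.3]
opening: 0.348
grip_force: 59.4
```

step_arm(steps="0 0 -2.5 0 0 0 0.5;0 0 -2.5 0 0 0 0.5;0 0 -1.5 0 0 0 0.5;0 0 -1 0 0 0 0.5;0 0 -0.5 0 0 0 0.5;0 0 0 0 0 0 0.5;0 0 0 0 0 0 0.5")

```text
time_s: 9.6
position: [0.5671, 0.0405, 0.0226]
eef_rot: [-3.137, -0.004, -0.256]
wrist_force: [1.0, 3.6, 3.5]
opening: 0.348
grip_force: 60.9
```

step_arm(steps="0 0 -0.1 0 0 0 0.4;0 0 0 0 0 0 0.2;0 0 0 0 0 0 0.05;0 0 0 0 0 0 0.05;0 0 1 0 0 0 0.05;0 0 3 0 0 0 0.05;0 0 4 0 0 0 0.1;0 0 4.5 0 0 0 0.5;0 0 4.5 0 0 0 1;0 0 4.5 0 0 0 1;0 0 3 0 0 0 1;0 0 0 0 0 0 1")

```text
time_s: 10.8
position: [0.5677, 0.0372, 0.2704]
eef_rot: [-3.138, -0.011, -0.26]
wrist_force: [-0.1, 0.4, -0.4]
opening: 0.001
grip_force: 0.0
```

```bash
cat > l.py <<'E'
exec(open('m.py').read().split("T={")[0])
def w(x,y): return (ctr+R@[x,y]).round(4)
s=get_state();print(s['position'],case if 0 else (R.T@(s['position'][:2]-ctr)).round(4))
E
python3 - <<'E'
exec(open('l.py').read())
b=snap('scene','s3.png')[160:360,190:390];a=snap('wrist','w3.png')
cv2.imwrite('pics/z3.png',np.hstack([cv2.resize(b,(400,400),interpolation=2),cv2.resize(a,(400,400))])[:,:,::-1])
for y in(-.07,-.09,.07): print(y,w(.17,y),w(.12,y),w(.0775,y))
E
```

```text
[[ 0.568  0.254  0.07 ]
 [ 0.495  0.006  0.07 ]
 [ 0.648 -0.036  0.07 ]
 [ 0.711  0.217  0.07 ]]
[np.float64(0.148), np.float64(0.258), np.float64(0.159), np.float64(0.261)]
ctr [0.60555104 0.1101164 ] yaw -15.134717494172033
[0.56766441 0.03718931 0.27038261] [-0.0175 -0.0803]
-0.07 [ 0.7514 -0.0018] [0.7031 0.0112] [0.6621 0.0223]
-0.09 [ 0.7462 -0.0211] [ 0.6979 -0.0081] [0.6569 0.003 ]
0.07 [0.7879 0.1333] [0.7397 0.1464] [0.6986 0.1575]
```

View pics/z3.png

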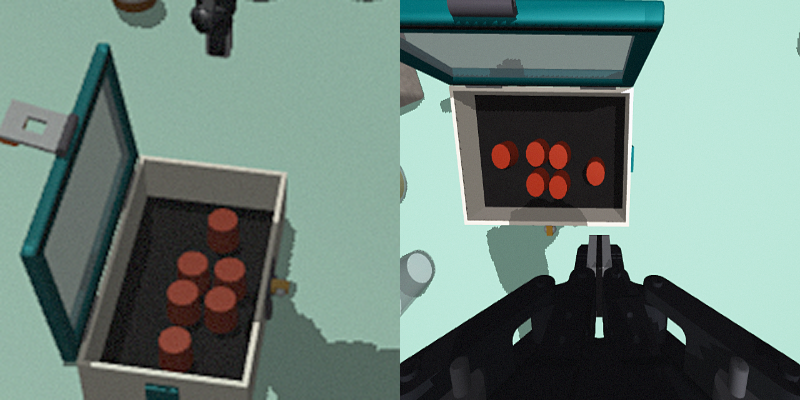

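All six stoppers stand on the floor with none stacked. The lid's free edge leans back. I'll go behind the lid at case y = -90 mm, clear of the hasp.

step_arm(steps="3.3 -1.1 0 0 0 0 1;3.3 -1.1 0 0 0 0 1;3.3 -1.1 0 0 0 0 1;3.3 -1.1 0 0 0 0 1;3.2 -1.1 0 0 0 0 1;0 0 0 0 0 0 1;0 0 0 0 0 0 1;0 0 -2.5 0 0 0 1;0 0 -2.5 0 0 0 1;0 0 -2 0 0 0 1;0 0 0 0 0 0 1;0 0 0 0 0 0 1")

```text
time_s: 12.1
position: [0.7283, -0.0173, 0.195]
eef_rot: [-3.141, 0.001, -0.259]
wrist_force: [1.0, -0.5, 1.1]
opening: -0.004
grip_force: 0.0
```

```bash
cat > arc.py <<'E'
exec(open('l.py').read())
p=s['position'];print(s['wrist_force'])
r=.125
for th in [1.75,1.6,1.45,1.3,1.15,1,.85,.7,.55,.4,.3,.2,.1,0]:
    x=.0775-r*np.cos(th)+.014*np.sin(th)+.011;z=.0705+r*np.sin(th)+.014*np.cos(th)
    q=np.r_[w(x,-.09),z];print(th,q.round(4),((q-p)*100).round(2));p=q
E
python3 arc.py
```

```text
[[ 0.568  0.254  0.07 ]
 [ 0.495  0.006  0.07 ]
 [ 0.648 -0.036  0.07 ]
 [ 0.711  0.217  0.07 ]]
[np.float64(0.148), np.float64(0.258), np.float64(0.159), np.float64(0.261)]
ctr [0.60555104 0.1101164 ] yaw -15.134717494172033
[ 0.72826896 -0.01734876  0.19498119] [ 0.1517 -0.091 ]
[ 0.9739213  -0.47605376  1.13262532]
1.75 [ 0.7023 -0.0093  0.191 ] [-2.6  0.8 -0.4]
1.6 [ 0.6845 -0.0045  0.195 ] [-1.78  0.48  0.4 ]
1.45 [6.664e-01 4.000e-04 1.963e-01] [-1.81  0.49  0.12]
1.3 [0.6482 0.0053 0.1947] [-1.82  0.49 -0.16]
1.15 [0.6305 0.0101 0.1903] [-1.77  0.48 -0.44]
1 [0.6137 0.0147 0.1832] [-1.68  0.46 -0.71]
0.85 [0.598  0.0189 0.1736] [-1.57  0.42 -0.96]
0.7 [0.5839 0.0227 0.1617] [-1.41  0.38 -1.19]
0.55 [0.5717 0.026  0.1478] [-1.22  0.33 -1.4 ]
0.4 [0.5616 0.0288 0.1321] [-1.01  0.28 -1.57]
0.3 [0.5562 0.0302 0.1208] [-0.54  0.14 -1.13]
0.2 [0.5519 0.0314 0.1091] [-0.43  0.12 -1.18]
0.1 [0.5488 0.0322 0.0969] [-0.31  0.08 -1.21]
0 [0.5468 0.0328 0.0845] [-0.2   0.06 -1.24]
```

step_arm(steps="-1.3 0.4 -0.2 0 0 0 1;-1.3 0.4 -0.2 0 0 0 1;-0.9 0.24 0.2 0 0 0 1;-0.9 0.24 0.2 0 0 0 1;-0.9 0.25 0.06 0 0 0 1;-0.9 0.25 0.06 0 0 0 1;-0.9 0.25 -0.08 0 0 0 1;-0.9 0.25 -0.08 0 0 0 1;0 0 0 0 0 0 1")

```text
time_s: 13.0
position: [0.6485, 0.0051, 0.1958]
eef_rot: [-3.141, -0.001, -0.259]
wrist_force: [2.1, -0.8, 1.3]
opening: -0.001
grip_force: 1.1
```

step_arm(steps="-0.9 0.24 -0.22 0 0 0 1;-0.9 0.24 -0.22 0 0 0 1;-0.84 0.23 -0.35 0 0 0 1;-0.84 0.23 -0.35 0 0 0 1;-0.78 0.21 -0.48 0 0 0 1;-0.78 0.21 -0.48 0 0 0 1;-0.7 0.19 -0.6 0 0 0 1;-0.7 0.19 -0.6 0 0 0 1;-0.6 0.17 -0.7 0 0 0 1;-0.6 0.17 -0.7 0 0 0 1;0 0 0 0 0 0 1")

```text
time_s: 14.1
position: [0.5701, 0.0257, 0.1453]
eef_rot: [3.14, 0.005, -0.259]
wrist_force: [-0.1, 0.5, 0.2]
opening: 0.002
grip_force: 0.0
```

```bash
python3 -c "
from h import *
s=get_state();print(s['position'],s['wrist_force'])
b=snap('scene','s4.png')[120:380,170:430]
cv2.imwrite('pics/z4.png',cv2.resize(b,(520,520))[:,:,::-1])"
```

```text
[0.5700662  0.02569697 0.14534885] [-0.08066944  0.46120106  0.18199114]
```

View pics/z4.png

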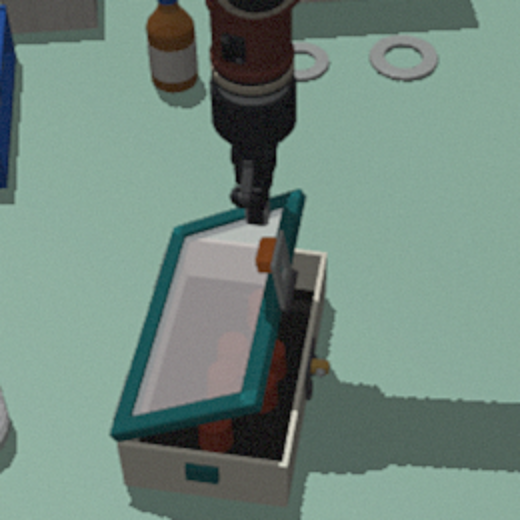

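The lid is about half shut and following the finger. The hasp stands up from its outer face, with the orange pad at (268,253), clear of the tool. I'll continue the arc.

step_arm(steps="-0.5 0.14 -0.78 0 0 0 1;-0.5 0.14 -0.78 0 0 0 1;-0.54 0.14 -1.13 0 0 0 1;-0.4 0.12 -1.18 0 0 0 1;-0.3 0.08 -1.0 0 0 0 1;0 0 0 0 0 0 1")

```text
time_s: 14.75
position: [0.5479, 0.0318, 0.0967]
eef_rot: [3.14, 0.005, -0.259]
wrist_force: [-0.3, 0.0, -0.9]
opening: 0.003
grip_force: 0.0
```

step_arm(steps="-0.1 0.05 -0.5 0 0 0 1;-0.1 0.05 -0.5 0 0 0 1;0 0 -0.4 0 0 0 1;0 0 0 0 0 0 1;0 0 0 0 0 0 1")

```text
time_s: 15.25
position: [0.5484, 0.0328, 0.0847]
eef_rot: [-3.141, -0.0, -0.26]
wrist_force: [-1.4, -0.4, 2.0]
opening: -0.002
grip_force: 1.0
```

step_arm(steps="0 0 -0.2 0 0 0 1;0 0 -0.1 0 0 0 1;0 0 0 0 0 0 1;0 0 0 0 0 0 1")

```text
time_s: 15.65
position: [0.5484, 0.0329, 0.0845]
eef_rot: [-3.141, -0.001, -0.26]
wrist_force: [-6.0, -0.8, 19.2]
opening: 0.003
grip_force: 10.0
```

step_arm(steps="0 0 1 0 0 0 1;0 0 3 0 0 0 1;0 0 4 0 0 0 1;1.3 2.9 0 0 0 0 1;1.3 2.9 0 0 0 0 1;1.3 2.9 0 0 0 0 1;0 0 0 0 0 0 1;0 0 0 0 0 0 1")

```text
time_s: 16.45
position: [0.587, 0.1205, 0.1611]
eef_rot: [3.141, 0.001, -0.258]
wrist_force: [-0.1, 0.2, 0.4]
opening: 0.001
grip_force: 0.0
```

```bash
cat > arc2.py <<'E'
exec(open('l.py').read())
p=s['position'];print(s['wrist_force'])
for ph in [3.3,3.1,2.9,2.7,2.5,2.3,2.1,1.9,1.7,1.5,1.3,1.1,.9,.7,.5,.4,.3,.2,.1,0]:
    o=.011*np.clip((ph-1.57)/.4,-1,1)
    x=-.0835-.047*np.sin(ph)-.02*np.cos(ph)+o;z=.0765-.047*np.cos(ph)+.02*np.sin(ph)
    q=np.r_[w(x,0),z];print(ph,q.round(4),((q-p)*100).round(2));p=q
im=snap('scene','s5.png');cv2.imwrite('pics/z5.png',cv2.resize(im[150:380,170:430],(780,600)[:2])[:,:,::-1])
E
python3 arc2.py|tail -22
```

```text
[0.58699687 0.12052236 0.16105311] [-0.0206  0.0052]
[-0.1263633   0.16017152  0.41982917]
3.3 [0.5618 0.122  0.1198] [-2.52  0.15 -4.13]
3.1 [0.553  0.1243 0.1243] [-0.88  0.23  0.45]
2.9 [0.5435 0.1269 0.1269] [-0.95  0.26  0.26]
2.7 [0.5336 0.1296 0.1275] [-0.99  0.27  0.06]
2.5 [0.5239 0.1322 0.1261] [-0.97  0.26 -0.14]
2.3 [0.5146 0.1347 0.1227] [-0.93  0.25 -0.34]
2.1 [0.5061 0.137  0.1175] [-0.85  0.23 -0.52]
1.9 [0.497  0.1395 0.1106] [-0.91  0.25 -0.69]
1.7 [0.4859 0.1425 0.1024] [-1.11  0.3  -0.82]
1.5 [0.4765 0.145  0.0931] [-0.94  0.25 -0.93]
1.3 [0.4689 0.1471 0.0832] [-0.76  0.21 -0.99]
1.1 [0.4651 0.1481 0.073 ] [-0.38  0.1  -1.02]
0.9 [0.4668 0.1476 0.063 ] [ 0.17 -0.05 -1.01]
0.7 [0.4703 0.1467 0.0534] [ 0.35 -0.09 -0.95]
0.5 [0.4756 0.1453 0.0448] [ 0.53 -0.14 -0.86]
0.4 [0.4789 0.1444 0.041 ] [ 0.33 -0.09 -0.38]
0.3 [0.4825 0.1434 0.0375] [ 0.36 -0.1  -0.35]
0.2 [0.4864 0.1423 0.0344] [ 0.39 -0.11 -0.31]
0.1 [0.4906 0.1412 0.0317] [ 0.42 -0.11 -0.27]
0 [0.495  0.14   0.0295] [ 0.44 -0.12 -0.22]
```

View pics/z5.png

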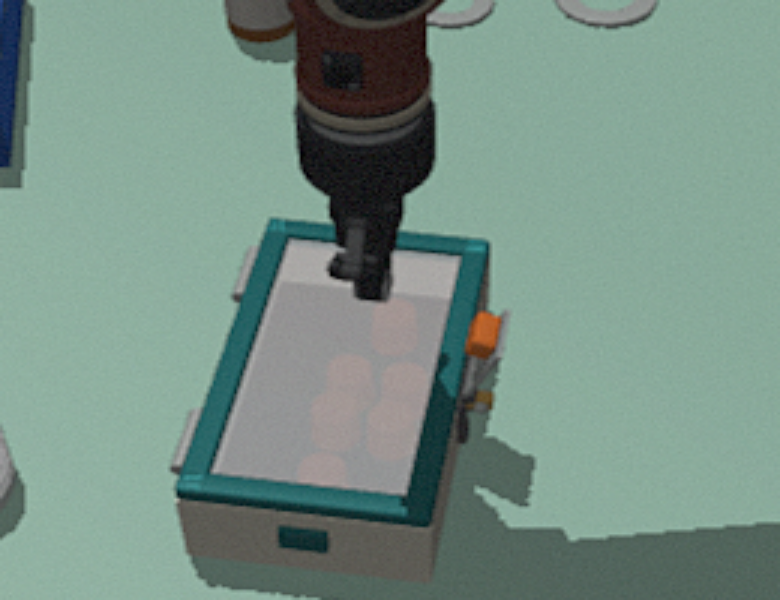

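The lid is shut flat and the hasp stands up at the front, with its orange pad at (485,335). Next I'll push it over from behind.

step_arm(steps="-0.5 0.15 -1.5 0 0 0 1;-1 0 -2.2 0 0 0 1;-1 0.1 0 0 0 0 1;-0.9 0.2 0.3 0 0 0 1;-0.95 0.26 0.26 0 0 0 1;-1 0.27 0.06 0 0 0 1;-0.97 0.26 -0.14 0 0 0 1;-0.93 0.25 -0.34 0 0 0 1;-0.85 0.23 -0.52 0 0 0 1;-0.9 0.25 -0.7 0 0 0 1;0 0 0 0 0 0 1")

```text
time_s: 17.6
position: [0.4945, 0.1398, 0.1123]
eef_rot: [3.14, 0.004, -0.258]
wrist_force: [-0.5, -0.1, -0.1]
opening: 0.004
grip_force: 0.0
```

step_arm(steps="-0.55 0.15 -0.4 0 0 0 1;-0.55 0.15 -0.4 0 0 0 1;-0.5 0.12 -0.5 0 0 0 1;-0.5 0.12 -0.5 0 0 0 1;0 0 0 0 0 0 1")

```text
time_s: 18.1
position: [0.4745, 0.1449, 0.0949]
eef_rot: [3.14, 0.003, -0.259]
wrist_force: [-0.3, -0.1, 0.5]
opening: -0.001
grip_force: 0.0
```

```bash
python3 -c "
from h import *
s=get_state();print(s['position'],s['wrist_force'])
b=snap('scene','s6.png')[200:360,250:410]
cv2.imwrite('pics/z6.png',cv2.resize(b,(560,560),interpolation=2)[:,:,::-1])"
```

```text
[0.47451716 0.14492982 0.09486434] [-0.34486181 -0.10863844  0.50587262]
```

View pics/z6.png

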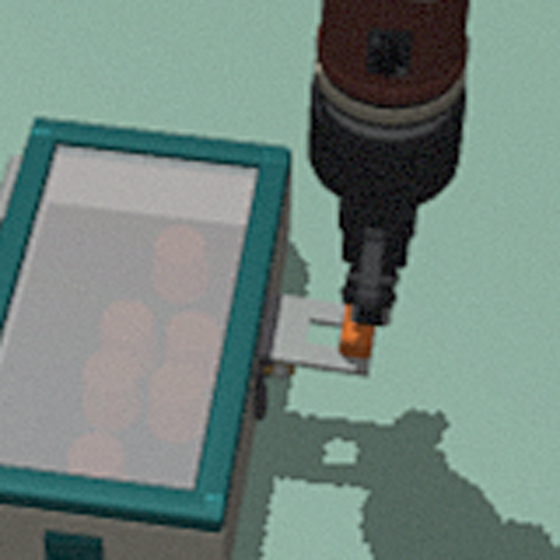

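```bash
python3 - <<'E'
exec(open('l.py').read())
im=cv2.imread('pics/top0.png');h=cv2.cvtColor(im,cv2.COLOR_BGR2HSV)
m=(cv2.inRange(h,(8,120,90),(28,255,255)));m[:225]=0;m[260:]=0;m[:,:250]=0;m[:,290:]=0
c=np.argwhere(m).mean(0)[::-1];print('catch',c,(R.T@(onz('top',*c,.05)[:2]-ctr)))
a=cv2.imread('pics/s6.png');h=cv2.cvtColor(a,cv2.COLOR_BGR2HSV)
m=cv2.inRange(h,(5,150,90),(16,255,255));m[:,:340]=0
m[:280]=0;m[320:]=0;m=m[:,:380];ys,xs=np.nonzero(m);print(len(xs),xs.min(),xs.max(),ys.min(),ys.max())
print('tip px',proj('scene',s['position']),[proj('scene',np.r_[w(-.1305,y),.0965]).round(1) for y in(-.015,.015)])
E
```

```text
[[ 0.568  0.254  0.07 ]
 [ 0.495  0.006  0.07 ]
 [ 0.648 -0.036  0.07 ]
 [ 0.711  0.217  0.07 ]]
[np.float64(0.148), np.float64(0.258), np.float64(0.159), np.float64(0.261)]
ctr [0.60555104 0.1101164 ] yaw -15.134717494172033
[0.47528993 0.14491781 0.09524982] [-0.1348 -0.0004]
catch [265.92857143 241.96428571] [-0.0879979  0.0020742]
80 347 356 287 301
tip px [[354.89022916 289.11759053]] [array([[353.5, 282.4]]), array([[351.7, 294.9]])]
```

step_arm(steps="0.1 0.3 0 0 0 0 1;-0.4 0.1 -0.5 0 0 0 1;-0.4 0.1 -0.6 0 0 0 1;-0.2 0.05 -0.5 0 0 0 1;-0.2 0.05 -0.5 0 0 0 1;0.1 0 -0.5 0 0 0 1;0.1 0 -0.5 0 0 0 1;0.15 -0.05 -0.5 0 0 0 1;0.2 -0.05 -0.5 0 0 0 1;0.25 -0.07 -0.43 0 0 0 1;0.25 -0.07 -0.43 0 0 0 1;0 0 0 0 0 0 1")

```text
time_s: 19.35
position: [0.4763, 0.1482, 0.0456]
eef_rot: [3.142, -0.0, -0.26]
wrist_force: [-0.8, 0.7, -0.2]
opening: 0.001
grip_force: 0.1
```

```bash
python3 -c "
from h import *
s=get_state();print(s['position'],s['wrist_force'])
b=snap('scene','s7.png')[200:360,250:410]
cv2.imwrite('pics/z7.png',cv2.resize(b,(560,560),interpolation=2)[:,:,::-1])"
```

```text
[0.47625729 0.14823553 0.04560278] [-0.79626779  0.65805274 -0.19981088]
```

View pics/z7.png

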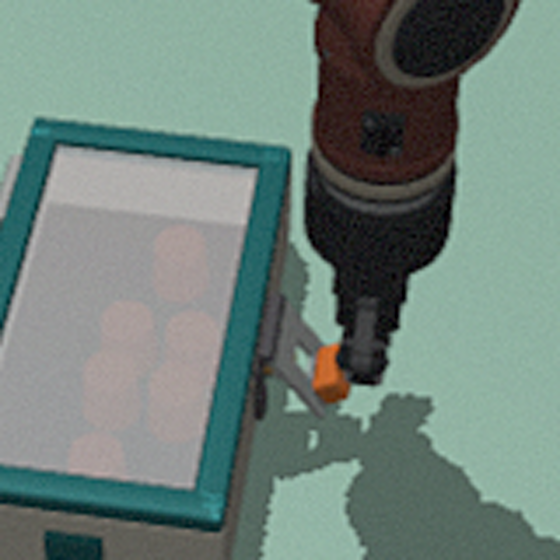

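The hasp now hangs at about 0.5 rad, with the finger in front of the pad at (335,370). Next I'll lower the tip and push the pad towards the case.

step_arm(steps="0.33 -0.09 -0.4 0 0 0 1;0.36 -0.1 -0.4 0 0 0 1;0.38 -0.1 -0.4 0 0 0 1;0.38 -0.1 -0.4 0 0 0 1;0.3 -0.08 -0.3 0 0 0 1;0 0 0 0 0 0 1")

```text
time_s: 20.0
position: [0.4946, 0.1434, 0.0268]
eef_rot: [-3.141, -0.002, -0.26]
wrist_force: [0.5, -0.0, -0.3]
opening: -0.001
grip_force: 0.0
```

step_arm(steps="0.25 -0.07 0 0 0 0 1;0.2 -0.05 0 0 0 0 1;0 0 0 0 0 0 1")

```text
time_s: 20.3
position: [0.4973, 0.1427, 0.0272]
eef_rot: [3.141, 0.001, -0.26]
wrist_force: [-2.0, 0.6, 2.0]
opening: -0.001
grip_force: 1.2
```

step_arm(steps="0.2 -0.05 0 0 0 0 1;0.2 -0.05 0 0 0 0 1;0 0 0 0 0 0 1")

```text
time_s: 20.6
position: [0.4973, 0.1426, 0.0269]
eef_rot: [3.139, 0.008, -0.258]
wrist_force: [-8.1, 2.0, 6.0]
opening: 0.001
grip_force: 4.3
```

step_arm(steps="0.2 -0.05 0 0 0 0 1;0.2 -0.05 0 0 0 0 1;0 0 0 0 0 0 1")

```text
time_s: 20.9
position: [0.4973, 0.1425, 0.0267]
eef_rot: [3.137, 0.016, -0.256]
wrist_force: [-13.1, 3.8, 9.9]
opening: -0.003
grip_force: 7.2
```

step_arm(steps="0.2 -0.05 0 0 0 0 1;0.2 -0.05 0 0 0 0 1;0.2 -0.05 0 0 0 0 1;0 0 0 0 0 0 1")

```text
time_s: 21.3
position: [0.4972, 0.1422, 0.0262]
eef_rot: [3.134, 0.027, -0.254]
wrist_force: [-21.2, 6.4, 16.0]
opening: 0.001
grip_force: 11.4
```

step_arm(steps="0.2 -0.05 0 0 0 0 1;0.2 -0.05 0 0 0 0 1;0 0 0 0 0 0 1")

```text
time_s: 21.6
position: [0.4973, 0.1422, 0.0262]
eef_rot: [3.132, 0.035, -0.253]
wrist_force: [-26.5, 7.6, 21.2]
opening: 0.004
grip_force: 14.4
```

```bash
python3 - <<'E'
exec(open('l.py').read());print(s['wrist_force'])
b=snap('scene','s8.png')[220:340,270:390];snap('top','t8.png')
cv2.imwrite('pics/z8.png',cv2.resize(b,(600,600),interpolation=2)[:,:,::-1])
for ph in(0,.2,.4):
  P=[-.0835-.056*np.sin(ph),.0765-.056*np.cos(ph)]
  print(ph,((proj('scene',[np.r_[w(P[0],y),P[1]] for y in(.022,-.022)])-[270,220])*5).round())
E
```

```text
[[ 0.568  0.254  0.07 ]
 [ 0.495  0.006  0.07 ]
 [ 0.648 -0.036  0.07 ]
 [ 0.711  0.217  0.07 ]]
[np.float64(0.148), np.float64(0.258), np.float64(0.159), np.float64(0.261)]
ctr [0.60555104 0.1101164 ] yaw -15.134717494172033
[0.49728164 0.14221268 0.02620118] [-0.1129  0.0027]
[-26.50772908   7.58624332  21.23928191]
0 [[278. 493.]
 [294. 403.]]
0.2 [[306. 495.]
 [321. 405.]]
0.4 [[334. 493.]
 [348. 403.]]
```

View pics/z8.png

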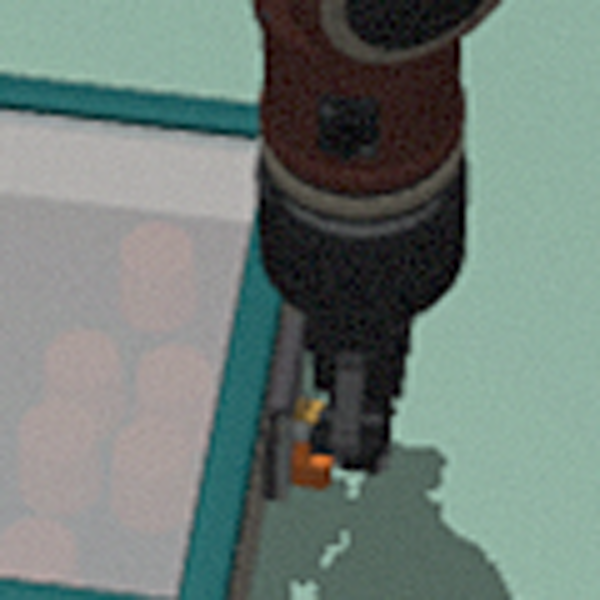

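The plate end sits at about (275,495), which matches the home angle, and the brass catch shows through the slot. I'll back off and check.

step_arm(steps="-0.6 0.15 0 0 0 0 1;-1 0.27 0 0 0 0 1;-1 0.27 0 0 0 0 1;-1 0.27 0 0 0 0 1;-1 0.3 0.5 0 0 0 1;0 0 3 0 0 0 1;0 0 4 0 0 0 1;0 -4 3 0 0 0 1;0 -4 0 0 0 0 1;0 -4 0 0 0 0 1;0 -4 0 0 0 0 1;0 0 0 0 0 0 1")

```text
time_s: 22.9
position: [0.4696, -0.0169, 0.1328]
eef_rot: [3.138, -0.003, -0.272]
wrist_force: [1.1, -1.4, -0.7]
opening: 0.002
grip_force: 0.0
```

```bash
python3 - <<'E'
exec(open('l.py').read());print(s['wrist_force'],s['time_s'])
b=snap('scene','s9.png');t=snap('top','t9.png')
Z=np.hstack([cv2.resize(b[250:340,270:360],(400,400),interpolation=2),cv2.resize(t[180:270,220:310],(400,400),interpolation=2)])[:,:,::-1]
cv2.imwrite('pics/z9.png',Z)
for n,im in(('scene',b),('top',t)):
  h=cv2.cvtColor(im,cv2.COLOR_RGB2HSV);m=cv2.inRange(h,(5,170,90),(15,255,255))
  k,l,st,c=cv2.connectedComponentsWithStats(m)
  print(n,[(st[i].tolist(),c[i].round(1)) for i in range(1,k) if st[i][4]>8 and 230<c[i][0]<360])
for ph in(0,.1,.2,.35):
  P=[-.0835-.047*np.sin(ph)-.02*np.cos(ph),.0765-.047*np.cos(ph)+.02*np.sin(ph)]
  print(ph,[proj(n,np.r_[w(P[0],.002),P[1]]).round(1).tolist() for n in('scene','top')])
E
```

```text
[[ 0.568  0.254  0.07 ]
 [ 0.495  0.006  0.07 ]
 [ 0.648 -0.036  0.07 ]
 [ 0.711  0.217  0.07 ]]
[np.float64(0.148), np.float64(0.258), np.float64(0.159), np.float64(0.261)]
ctr [0.60555104 0.1101164 ] yaw -15.134717494172033
[ 0.46962413 -0.01686732  0.13277369] [-0.0981 -0.1581]
[ 1.05601759 -1.37819478 -0.69331485] 22.9
scene [([329, 302, 8, 15, 71], array([332.8, 310.1]))]
top [([260, 243, 13, 7, 42], array([266.1, 246.8]))]
0 [[[337.2, 308.8]], [[265.1, 249.9]]]
0.1 [[[339.6, 308.4]], [[264.5, 251.8]]]
0.2 [[[341.8, 307.9]], [[263.9, 253.5]]]
0.35 [[[344.9, 306.8]], [[262.9, 255.8]]]
```

View pics/z9.png

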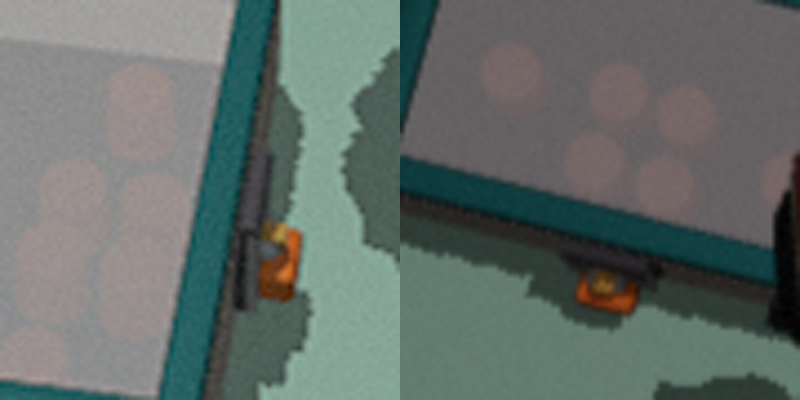

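The pad's front face (max column 337, predicted 337.2 at 0 rad) puts the hasp home, and it held a hard stop from 2 to 26 N. The lid lies flat, the six stoppers are in one layer, and the arm is clear.

```bash
python3 -c "
from station import *
print(close_job())"
```

```text
the job is handed in; nothing more can be done
None
```

I handed the job in at about 23 s: all six stoppers stand in one layer on the floor, the lid is shut flat, and the hasp looks fully home over the catch. I lifted the two upper stoppers down with the gripper instead of knocking them. I judged the hasp home from the pad's position and a hard stop (no click was detected), and I kept the arm clear of the glassware but didn't re-check it afterwards.

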